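# Zero the indexing head and lock it

### The arm

A 6-joint arm with a two-finger parallel gripper is mounted at the origin on the work surface. World frame = base frame: x ahead of the robot, y to its left, z up, the work surface at z = 0. Lengths are in mm, angles in degrees, forces in N, time in s.
With the tool pointing down it reaches from about 225 to 875 mm from the base axis. Payload 3.4 kg.
Tool frame: the origin (TCP) lies between the finger pads; the fingertips stand env.tip_reach ahead of it and the grasp point (between the pads) lies 8 mm behind it (env.tip_reach is the distance from the TCP to the fingertips, in mm); z points along the fingers, y is the line along which they close (so a half turn about z gives the same grasp; the last joint's range is limited). The gripper opens to 85 mm and grips with 20 to 120 N. Pads are 22 mm wide; open, the fingers measure 114 mm over their backs; the gripper's body (76 mm by 85 mm) begins 54 mm behind the grasp point. The pads swing forward as they close: fully open they stand 13 mm farther back than shut.
Start: joints at [-74.714, 15.808, 86.224, -0, 77.962, -6.933], TCP at [217.439, -532.336, 242.328] pointing down, gripper open.
Joint ranges: [-165.64, 165.64], [-43.16, 119.46], [12.63, 154.43], [-67.54, 247.53], [6.08, 155.33], [-154.97, 154.97]. Speed limits (degrees/s): [147.25, 147.25, 180, 180, 180, 180].

### API

Orientations are given as [roll, pitch, yaw] about the fixed x, y, z axes, in that order (R = Rz(yaw) Ry(pitch) Rx(roll)).
In Python, from plant import env gives the robot as it stands. The module is installed in compiled form; this text tells all that it offers.
- The arm moves only by the tool carry_out, never from a script. Its argument "steps" is text: rows parted by semicolons, each of 7 numbers parted by spaces: the opening in per cent of the stroke, from 0 (shut) to 100 (fully open), then the shift along the world's x, y, z in cm, then the turn, a rotation vector about the world's x, y, z in degrees. In form: grip dx dy dz rx ry rz; .... A call has 1 to 20 rows; each row shifts and turns the commanded pose from where the row before left it; what a row does not reach is not made up. A row lasts 1/10 s, in which the tool goes at most 50 mm and 8.59 degrees, less where a joint would pass 70% of its speed; a pose out of reach is approached as far as the arm can. A call with a gripper value outside its range is refused whole. The fingers move at their own pace and stop on an object; "squeeze" is the grip in N (left out, the last holds). Time passes only in rows, so rows that do not move let the fingers close. It gives the time, the measured TCP pose, the force, the opening and the grip force at its end, in the units of the state.
- env.read_state(): the state, without advancing time (a new reading comes with each control period).
- env.capture(name): name is "side" or "top" or "wrist"; returns a dict with "frame" (384x512x3 uint8, red, green, blue), "camera_matrix" (3x3 intrinsics, pixels), "rvec" (rotation vector, rad) and "tvec" (3), from world to camera coordinates, as OpenCV has them. Camera axes: x right, y down, z forward; pixel columns grow to the right and rows downward; lengths in mm; the calibration is good to about 2 mm. The wrist camera is an equidistant fisheye: a pixel r from the principal point sees the ray r / f radians off the axis. A picture is of the moment at which its call begins. There is no depth.
- env.close_job(): hands the job in; it is judged then, once.
Trained networks look in a picture, given as the dict that the camera call returned (one of the last four; its "shot" number tells which), for a name from the list of things; names that differ only in an ending like _2 or _b are one class to them, and where a whole thing is asked for, a point or a joint stands for the part that bears it (a point fixed in the world has none). Each returns a list of dicts, best first, with "p" (0 to 1); they miss things now and then, are a little off and sometimes report something else, mostly with a low value. They report only what shows in the picture. A call takes as long as a camera call.
- env.cut_out(name, picture): "mask" (384x512 bool, what is visible of it) and "uv" ([column, row] in pixels, amid what is visible of it).
The state is a dict: "time": time; "qpos": joint angles; "joint_velocities": joint speeds; "joint_efforts": joint torques, N m; "eef_pos": TCP position; "ee_rot": TCP orientation; "force": force on the tool from outside, world axes, zero at the start; "moment": the same for the moment, N m; "gripper_width": finger opening in mm; "finger_force": force on a finger pad.
Only numpy, scipy, OpenCV 4.12 (cv2) and the standard library are available. Lean on these libraries where they do the work, as an engineer would, in place of code of your own. Each camera call takes 0.05 s, during which the arm holds its last target. There are 200 camera calls.

### The job

Push the tommy bar round with your fingertips until the index mark on the chuck's plate lines up with the zero line of the scale, then press the lock lever fully down to clamp the head there. Only push: do not take the bar or the lever between your fingers, keep off the freshly finished bowl in the jaws, and leave everything else on the bench where it is.

Things in the scene. Friction and masses are not known exactly. Their poses are not given: they have to be found in the camera images.
- dial (a joint): Angle (rad) of the turning plate and chuck about the head's vertical axis. 0 = index mark exactly on the zero line; positive = anticlockwise seen from above. Starts between -1.25 and -0.4. Stiff greased bearing: turns only while pushed (0.15 N m, i.e. 1 to 3 N at the tommy bar) and stays where it is left. Stops at -2.4 and +1.2.
- head: Fixed indexing head bolted to the bench: grey pedestal, aluminium scale ring 214 mm across, top 42 mm high; three foot lugs 11 mm high reach 133 mm from the axis. On it turn a steel index plate (160 mm across, top 44 mm) and scroll chuck (104 mm across, jaws up to 104 mm). Origin on the turning axis at bench level, z up, x towards the zero line; lock lever on the -y side.
- zero_line (a point): Middle of the zero line on the fixed scale ring, 94 mm from the turning axis, 42 mm high. The ring has a dark line every 15 degrees, every third one longer; the zero line is the longest and thickest (24 mm long, 3.4 mm wide, right across the ring) and has a dot on each side.
- index_mark (a point): Middle of the index mark: the only dark line (22 mm long, 3.4 mm wide, radial, ending at the rim) on top of the turning index plate, 69 mm from the turning axis, 44 mm high, diametrically opposite the tommy bar.
- tommy_bar: Round steel bar 10 mm thick, level, sticking out of the chuck's side, axis 70 mm above the bench: the handle for turning the chuck, fixed in it. Bare from 52 to 150 mm from the turning axis; origin on its axis 130 mm from the turning axis. Its x points along it to the turning axis, z up. Beyond the scale ring (107 mm) the room below it is free but for the foot lugs.
- turned_bowl: Small pale wooden bowl gripped in the chuck's jaws, 88 mm across, from 94 to 141 mm above the bench, centred on the turning axis (origin at its underside); freshly finished, not to be touched.
- lock (a joint): Angle (rad) of the cam lock lever: 0 to 0.1 at the start = raised 44 to 50 degrees above level, free; 0.873 = level, at its stop, clamped: its sprung cam then brakes the index plate (then about 5 N more at the tommy bar). Swings outward and down, away from the chuck. About 2 N downwards near the ball moves it, 4 to 7 N over the last half as the brake bites; it stays where it is left.
- lock_lever: Lock lever: flat steel bar 9 x 6 mm with a black ball 22 mm across at its end, 92 mm from its hinge, which is a level axis 74 mm from the turning axis, 61 mm high, in a bracket 34 mm wide, 68 mm high. Origin at the ball's centre (125 to 132 mm high when raised, 61 mm when clamped); x along the lever away from the hinge, y along the hinge, z up out of its upper face.
- chuck_key: Bystander: T-handled steel chuck key, 97 mm long, 110 mm across the T, 14 mm high, lying down; origin under its middle; leave alone.
- caliper: Bystander: steel vernier caliper, 200 mm long, 11 mm high, lying flat; origin under the middle of its beam; leave alone.
- wax_tin: Bystander: round aluminium tin, 76 mm across, 45 mm high; origin at the centre of its underside; leave alone.
- candlestick: Bystander: small turned wooden candlestick, 72 mm foot, 92 mm high; origin at the centre of its underside; leave alone.
- gouge: Bystander: turning gouge lying along its own x, wooden handle, about 415 mm long and 32 mm high; origin under its middle; leave alone.
- sanding_block: Bystander: cork sanding block, 105 x 62 x 33 mm; origin at the centre of its underside; leave alone.
- dust_brush: Bystander: bench brush lying along its own x; origin under its middle; leave alone.

How it is judged:
By the outcome, as a careful person would: the job done as asked, in the order asked, and still so for the second after the job is handed in, with the robot touching nothing.
It also fails if it takes over 64 s, if anything falls off the work surface, if the arm or the gripper's body presses on something with over 40 N, if the wrist force passes 120 N, or if a joint passes its speed limit or range.

## Working session

There is one attempt and no reset: what is moved stays moved. The work goes in short steps, Python scripts to look and compute and a tool call to move; the robot and the scene stay as the last step left them, time stands still between calls to the robot, and variables do not carry over. Pictures are saved under pics/ and viewed, at most 10 in all, crops included, and the job is handed in when it is done.

Besides the shell and the picture viewer there is one more tool, called after "Emit:" in YAML: its name, and indented under it one key for each argument. carry_out: Moves the arm, as the interface text tells. Its arguments: {"type":"object","properties":{"steps":{"type":"string"},"squeeze":{"type":"number"}},"required":["steps"]}

```bash
mkdir -p pics
cat > h.py <<'E'
import numpy as np, cv2
from plant import env
def RT(p): return cv2.Rodrigues(np.array(p['rvec'],float))[0], np.array(p['tvec'],float).ravel()
def proj(p,X):
    R,t=RT(p); return cv2.projectPoints(np.array(X,float).reshape(-1,1,3),R,t,np.array(p['camera_matrix']),None)[0].reshape(-1,2)
def ray(p,uv):
    R,t=RT(p); K=np.array(p['camera_matrix']); d=R.T@np.linalg.solve(K,[uv[0],uv[1],1.]); return -R.T@t, d/np.linalg.norm(d)
def atz(p,uv,z):
    o,d=ray(p,uv); return o+d*(z-o[2])/d[2]
def tri(a,ua,b,ub):
    o1,d1=ray(a,ua);o2,d2=ray(b,ub)
    s=np.linalg.lstsq(np.c_[d1,-d2],o2-o1,rcond=None)[0]; A=o1+d1*s[0];B=o2+d2*s[1]
    return (A+B)/2, np.linalg.norm(A-B)
def save(n,img): cv2.imwrite('pics/'+n,cv2.cvtColor(img,cv2.COLOR_RGB2BGR))
E
python3 - <<'E'
from h import *
import pickle
np.set_printoptions(precision=1,suppress=True)
T=env.capture('top');S=env.capture('side')
pickle.dump((T,S),open('ts.pkl','wb'))
save('top0.png',cv2.resize(T['frame'],(800,600)));save('side0.png',cv2.resize(S['frame'],(800,600)))
print(env.tip_reach, env.read_state()['ee_rot'])
for n in ['head','index_mark','zero_line','tommy_bar','lock_lever','turned_bowl','chuck_key','caliper','wax_tin','candlestick','gouge','sanding_block','dust_brush']:
    a=env.cut_out(n,T);b=env.cut_out(n,S)
    s=n
    for r in (a,b): s+=' | '+' '.join(f"{np.round(x['uv'])} p{x['p']:.2f} n{x['mask'].sum()}" for x in r[:2])
    if a and b: s+=' tri '+str(tri(T,a[0]['uv'],S,b[0]['uv']))
    print(s)
for p in (T,S): print(ray(p,(256,192)))
E
```

```text
11.0 [-179.9   -0.    22.2]
head | [212. 188.] p0.74 n3122 | [241. 259.] p0.79 n5762 tri (array([584.5,  91.2,  12.7]), np.float64(4.977736050462497))
index_mark | [211. 190.] p0.95 n1575 | [241. 252.] p0.82 n3102 tri (array([581.4,  89.5,  39.1]), np.float64(0.12807661996541164))
zero_line | [143. 237.] p0.66 n371 [206. 194.] p0.59 n3238 | [243. 259.] p0.79 n5896 tri (array([470.5, 270.8, 266.1]), np.float64(78.70780645650224))
tommy_bar |  | [274. 264.] p0.47 n197
lock_lever |  | [238. 193.] p0.44 n71
turned_bowl | [205. 189.] p0.59 n525 | [237. 228.] p0.71 n912 tri (array([581.7,  98.7, 134.8]), np.float64(4.379394620718067))
chuck_key | [371. 195.] p0.74 n832 [174. 150.] p0.65 n60 | [174. 294.] p0.82 n480 [240. 250.] p0.57 n3149 tri (array([ 773.8, -364.1, -519.1]), np.float64(626.0874906174789))
caliper | [235. 134.] p0.82 n359 | [172. 229.] p0.60 n531 tri (array([798.2,  17.2, -10.3]), np.float64(17.876391328461587))
wax_tin | [132. 187.] p0.62 n458 | [197. 360.] p0.63 n1269 tri (array([589.6, 373.8,  23.5]), np.float64(0.4700252821847962))
candlestick | [143. 235.] p0.88 n392 | [284. 356.] p0.64 n1161 tri (array([420.4, 326.6,  34.4]), np.float64(2.5140603942926467))
gouge | [198. 220.] p0.67 n89 [372. 199.] p0.64 n780 | [294. 136.] p0.87 n683 tri (array([475.2,  78.3, 396.6]), np.float64(26.40901880682246))
sanding_block | [271. 211.] p0.78 n538 | [289. 207.] p0.64 n853 [241. 250.] p0.52 n3298 tri (array([ 506. , -121.4,   13.7]), np.float64(8.614491366930805))
dust_brush | [338. 197.] p0.86 n462 [243. 179.] p0.32 n51 | 
(array([ 524. ,  -70.2, 1425.2]), array([ 0.,  0., -1.]))
(array([352.7, 721.1, 840.5]), array([ 0.2, -0.7, -0.7]))
```

Run:
```python
from h import *
import pickle
T,S=pickle.load(open('ts.pkl','rb'))
t=cv2.resize(T['frame'][130:255,120:290],None,fx=4.7,fy=4.7,interpolation=cv2.INTER_CUBIC)
s=cv2.resize(S['frame'][160:340,130:370],None,fx=3.3,fy=3.3,interpolation=cv2.INTER_CUBIC)
save('tc.png',t[:600,:800]);save('sc.png',s[:600,:800])
```

```text
(no output)
```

View pics/tc.png

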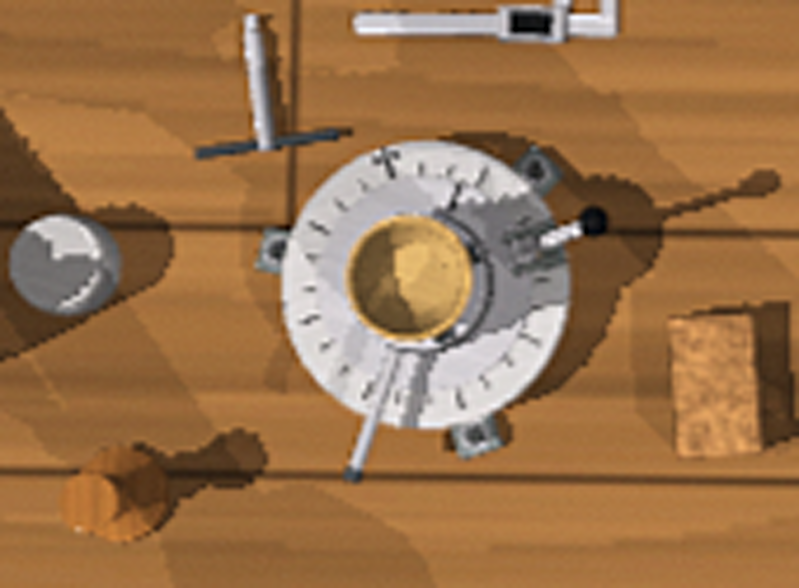

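View pics/sc.png

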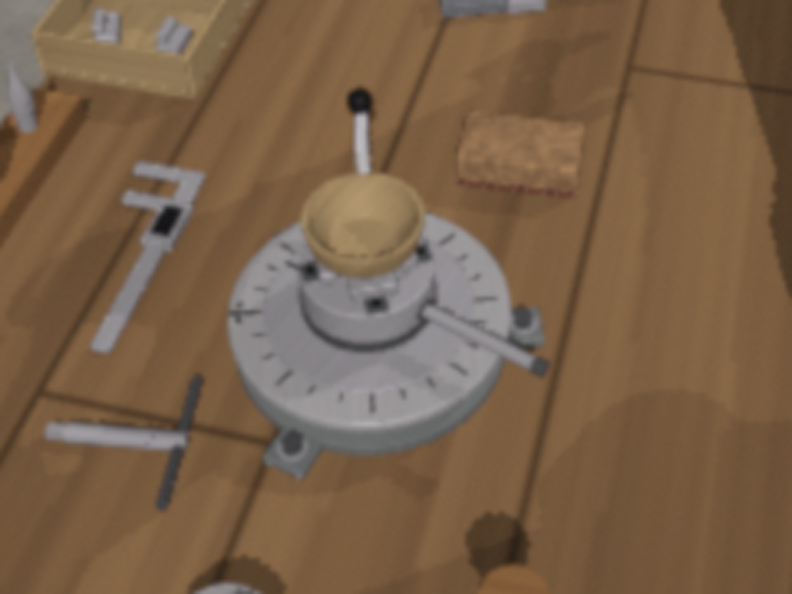

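View pics/top0.png

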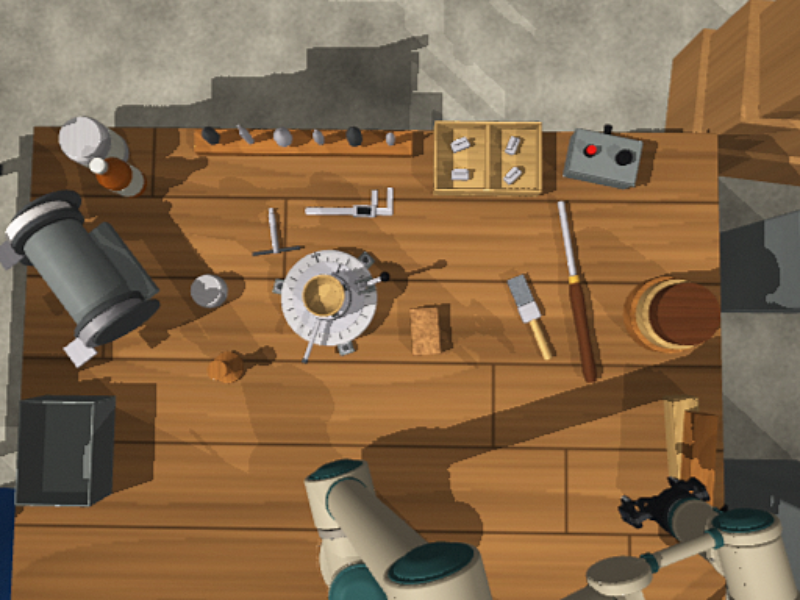

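The pictures agree. In the top crop (4.7x, offset 120,130) the zero line is at about (387,160), the index mark at (456,196), the bar tip at (353,475) and the raised lever's ball at (594,220), with the ring centre near (427,285). In the side crop (3.3x, offset 130,160) the zero line is at (242,314), the bar tip at (542,367) and the ball at (360,100).

```bash
cat > fit.py <<'E'
from h import *
from scipy.optimize import least_squares
def model(q):
    cx,cy,ph,th,lk=q; c=np.array([cx,cy,0]); u=lambda a:np.array([np.cos(a),np.sin(a),0]); z=np.array([0,0,1.])
    el=.873-lk
    return dict(zero=c+94*u(ph)+42*z, idx=c+69*u(ph+th)+44*z, tip=c-150*u(ph+th)+70*z,
      ball=c+(74+92*np.cos(el))*u(ph-np.pi/2)+(61+92*np.sin(el))*z)
def fit(obs,q0):
    # obs: (pic,name,uv)
    r=least_squares(lambda q:np.concatenate([(proj(p,model(q)[n])[0]-uv) for p,n,uv in obs]),q0)
    return r.x,r.fun.reshape(-1,2)
E
python3 - <<'E'
from fit import *
import pickle
np.set_printoptions(precision=2,suppress=True)
T,S=pickle.load(open('ts.pkl','rb'))
t=lambda x,y:np.array([x/4.7+120,y/4.7+130])-.4; s=lambda x,y:np.array([x/3.3+130,y/3.3+160])-.35
for n,a,b in [('zero',(387,160),(242,314)),('tip',(353,475),(542,367)),('ball',(594,220),(360,100))]: print(n,tri(T,t(*a),S,s(*b)))
obs=[(T,'zero',t(387,160)),(T,'idx',t(456,196)),(T,'tip',t(353,475)),(T,'ball',t(594,220)),(S,'zero',s(242,314)),(S,'tip',s(542,367)),(S,'ball',s(360,100))]
q,r=fit(obs,[582,92,.3,-.6,.05]); print(q,np.degrees(q[2:]));print(r)
for k,v in model(q).items(): print(k,v)
print(atz(T,t(427,285),42))
np.save('q.npy',q)
E
```

```text
zero (array([670.97, 123.77,  41.18]), np.float64(2.6975757050859994))
tip (array([438.71, 139.51,  70.38]), np.float64(3.39032871352107))
ball (array([620.93, -33.69, 132.3 ]), np.float64(3.1976362584083664))
[580.62  93.9    0.31  -0.62   0.01] [ 17.71 -35.45   0.65]
[[ 0.44  0.58]
 [-0.26 -0.17]
 [ 0.06  0.77]
 [ 0.13  0.38]
 [-0.09 -0.56]
 [-0.34  0.19]
 [-0.75  0.38]]
zero [670.16 122.5   42.  ]
idx [646.34  72.88  44.  ]
tip [437.75 139.59  70.  ]
ball [621.36 -33.66 130.82]
[579.45  92.43  42.  ]
```

Both views fit the geometry within 1 px: axis (580.6, 93.9), zero line at 17.7°, dial about -35°. I'll move in beside the bar on its +y side, with the fingers shut.

Emit:
carry_out:
  steps: "0 1.3 4 0 0 0 -1.2;0 1.3 4 0 0 0 -1.2;0 1.3 4 0 0 0 -1.2;0 1.3 4 0 0 0 -1.2;0 1.3 4 0 0 0 -1.2;0 1.3 4 0 0 0 -1.2;0 1.3 4 0 0 0 -1.2;0 1.3 4 0 0 0 -1.2;0 1.3 4 0 0 0 -1.2;0 1.3 4 0 0 0 -1.2;0 1.3 4 0 0 0 -1.2;0 1.3 4 0 0 0 -1.2;0 1.3 4 0 0 0 -1.2;0 1.3 4 0 0 0 -1.2;0 1.3 4 0 0 0 -1.2;0 1.3 4 0 0 0 -1.2;0 1.3 4 0 0 0 -1.2;0 1.3 4 0 0 0 -1.8;0 0 0 0 0 0 0;0 0 0 0 0 0 0"
  squeeze: 20

```text
time: 3.4
eef_pos: [451.2, 188.2, 242.0]
ee_rot: [180.0, 0.0, 0.2]
force: [-0.3, -0.9, 0.1]
gripper_width: 0.3
finger_force: 0.0
```

Emit:
carry_out:
  steps: "0 0 0 -3 0 0 0;0 0 0 -3 0 0 0;0 0 0 -3 0 0 0;0 0 0 -3 0 0 0;0 0 0 -2.5 0 0 0;0 0 0 -2 0 0 0;0 0 0 -1 0 0 0;0 0 0 0 0 0 0;0 0 0 0 0 0 0"

```text
time: 4.3
eef_pos: [452.0, 187.2, 68.1]
ee_rot: [-180.0, -0.1, -0.0]
force: [0.3, 0.1, -1.3]
gripper_width: 0.2
finger_force: 0.0
```

Run:
```python
from h import *
S=env.capture('side');W=env.capture('wrist')
s=cv2.resize(S['frame'][150:360,150:390],None,fx=1.65,fy=1.65); w=cv2.resize(W['frame'],(400,300))
out=np.zeros((600,800,3),np.uint8); out[:s.shape[0],:s.shape[1]]=s; out[300:,400:]=w; save('a.png',out)
print(env.tip_reach,env.read_state()['eef_pos'],env.read_state()['force'])
```

```text
11.0 [452.41049538 187.63427839  68.51481323] [0.22415108 0.89139892 0.03900806]
```

View pics/a.png

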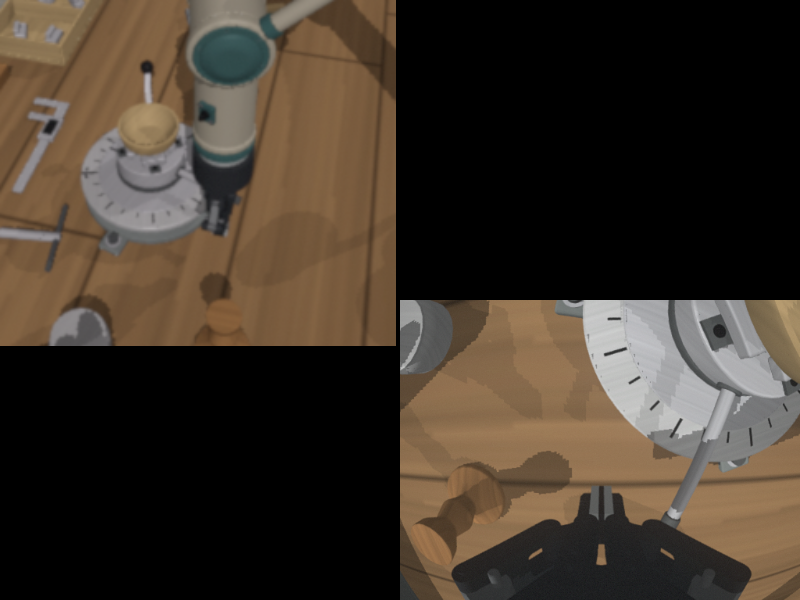

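The fingers, at (601,500) in the wrist view, are clear on the +y side of the bar, whose tip is at (672,520). Now I push towards -y and stop short of zero.

Emit:
carry_out:
  steps: "0 0 -0.8 0 0 0 0;0 0 -0.8 0 0 0 0;0 0 -0.8 0 0 0 0;0 0 -0.8 0 0 0 0;0 0 -0.8 0 0 0 0;0 0 -0.8 0 0 0 0;0 0 -0.8 0 0 0 0;0 0 -0.8 0 0 0 0;0 0 -0.8 0 0 0 0;0 0 -0.8 0 0 0 0;0 0 -0.7 0 0 0 0;0 0 -0.5 0 0 0 0;0 0 -0.3 0 0 0 0;0 0 0 0 0 0 0"

```text
time: 5.8
eef_pos: [451.9, 92.1, 67.4]
ee_rot: [180.0, -0.1, 0.0]
force: [0.4, 1.2, 0.1]
gripper_width: 0.1
finger_force: 0.0
```

Run:
```python
from h import *
T=env.capture('top');W=env.capture('wrist')
t=cv2.resize(T['frame'][145:240,170:270],None,fx=4,fy=4,interpolation=cv2.INTER_CUBIC); w=cv2.resize(W['frame'],(400,300))
out=np.zeros((600,800,3),np.uint8); out[:380,:400]=t; out[300:,400:]=w; save('b.png',out)
s=env.read_state();print(s['eef_pos'],s['force'])
```

```text
[451.96656338  92.43758826  67.49820782] [ 0.07707896 -0.42958126 -0.49577327]
```

View pics/b.png

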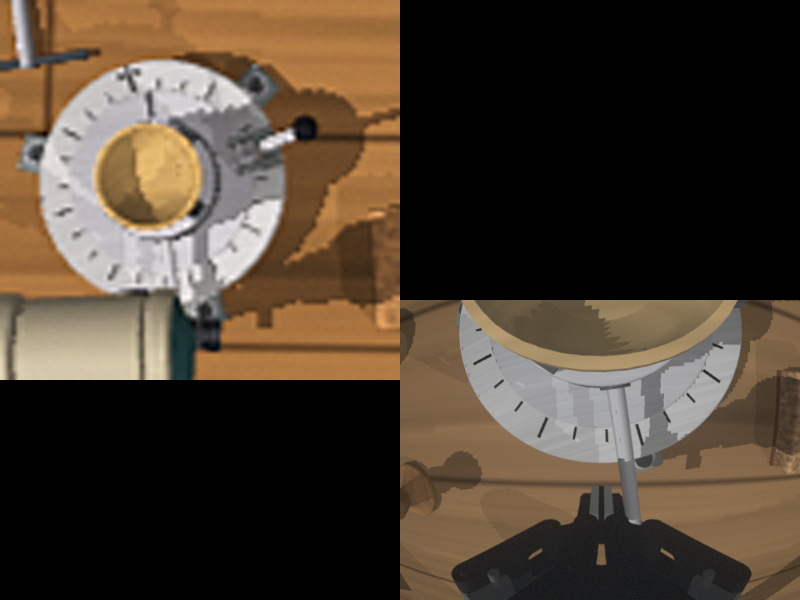

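The mark is at about (150,105) in the crop, still short of the zero line at (129,75). I'll measure both by angular darkness profiles in the top and side views.

```bash
cat > ang.py <<'E'
from fit import *
def prof(p,c,r0,r1,z,lo,hi):
    a=np.radians(np.arange(lo,hi,.1)); r=np.linspace(r0,r1,25)
    X=np.stack([c[0]+r[:,None]*np.cos(a),c[1]+r[:,None]*np.sin(a),z+0*r[:,None]*a],-1)
    uv=proj(p,X).astype(np.float32).reshape(*X.shape[:2],2)
    g=cv2.cvtColor(p['frame'],cv2.COLOR_RGB2GRAY)
    v=cv2.remap(g,uv[...,0],uv[...,1],cv2.INTER_LINEAR).astype(float)
    return np.degrees(a),v.mean(0)
def dip(a,v,g,w=4):
    # darkest line near g: centroid of the darkness below the local level
    k=np.abs(a-g)<w+3; m=a[k][np.argmin(v[k])]; k=np.abs(a-m)<w
    d=np.clip(np.percentile(v[k],70)-v[k],0,None); d[d<.35*d.max()]=0
    return (a[k]*d).sum()/d.sum(), d.max()
def measure(p,c,gi,gz=17.7):
    return dip(*prof(p,c,60,77,44,-40,60),gi), dip(*prof(p,c,84,104,42,-40,60),gz)
E
python3 - <<'E'
from ang import *
import pickle
q=np.load('q.npy');np.set_printoptions(precision=2,suppress=True)
T0,S0=pickle.load(open('ts.pkl','rb'))
print('start',measure(T0,q,-17.7))
T=env.capture('top');S=env.capture('side')
for n,p in (('T',T),('S',S)):
    print(n,measure(p,q,10))
    # other scale ticks give centre error
    a,v=prof(p,q,86,97,42,-40,60); print([round(dip(a,v,17.7+15*k,3)[0]-15*k,2) for k in (-2,-1,1,2)])
E
```

```text
start ((np.float64(-18.27365442277325), np.float64(68.11199999999998)), (np.float64(18.364642773251283), np.float64(65.41599999999998)))
T ((np.float64(9.843017156380123), np.float64(68.33599999999997)), (np.float64(18.397112816192724), np.float64(65.95199999999998)))
[np.float64(18.21), np.float64(18.25), np.float64(18.25), np.float64(18.07)]
S ((np.float64(8.701549751049933), np.float64(22.072000000000003)), (np.float64(18.059494882644362), np.float64(24.104)))
[np.float64(16.52), np.float64(17.25), np.float64(17.28), np.float64(17.93)]
```

Emit:
carry_out:
  steps: "0 0 -0.5 0 0 0 0;0 0 -0.5 0 0 0 0;0 0 -0.4 0 0 0 0;0 0 -0.2 0 0 0 0;0 0 0 0 0 0 0;0 0 0 0 0 0 0"

```text
time: 6.6
eef_pos: [451.1, 76.3, 67.3]
ee_rot: [180.0, 0.0, 0.0]
force: [0.3, -0.1, 0.3]
gripper_width: 0.0
finger_force: 0.0
```

```bash
cat > m.py <<'E'
from ang import *
q=np.load('q.npy')
for n in ('top','side'):
    p=env.capture(n); (i,_),(z,_)=measure(p,q,16); print(n,'idx %.2f zero %.2f diff %.2f'%(i,z,i-z))
s=env.read_state(); print(s['eef_pos'],s['force'],s['time'])
E
python3 m.py
```

```text
top idx 16.86 zero 18.45 diff -1.59
side idx 15.91 zero 18.11 diff -2.21
[451.16642725  76.48164673  67.24619488] [ 0.43702149 -0.41769648  0.0949305 ] 6.7
```

```bash
cat > m2.py <<'E'
from ang import *
q=np.load('q.npy')
def cal(p,c,it=3):
    c=np.array(c[:2],float)
    for _ in range(it):
        a,v=prof(p,c,86,96,42,-180,260); g=18+15*np.arange(-12,12); d=[dip(a,v,x,3) for x in g]
        y=np.array([m for m,_ in d])-g; h=np.array([h for _,h in d]); k=(abs(y)<3)&(h>.3*h.max())
        for _ in range(4):
            r=np.radians(g); A=np.c_[np.ones(len(g)),-np.sin(r)/91*57.3,np.cos(r)/91*57.3]
            s=np.linalg.lstsq(A[k],y[k],rcond=None)[0]; e=y-A@s; k=k&(abs(e)<max(2.5*e[k].std(),.3))
        c+=s[1:]
    return c,18+s[0],k.sum(),e[k].std()
if __name__=='__main__':
  for n in ('top','side'):
    p=env.capture(n); c,ph,k,sd=cal(p,q); (i,_),(z,_)=measure(p,c,17); print(n,c,'phi %.2f n%d sd %.2f idx %.2f zero %.2f diff %.2f / %.2f'%(ph,k,sd,i,z,i-z,i-ph))
E
python3 m2.py
```

```text
top [580.40526219  94.26403762] phi 17.91 n13 sd 0.32 idx 16.50 zero 18.18 diff -1.68 / -1.41
side [578.6993472   92.71248982] phi 17.96 n10 sd 0.17 idx 16.41 zero 18.45 diff -2.03 / -1.55
```

Emit:
carry_out:
  steps: "0 0 -0.2 0 0 0 0;0 0 -0.14 0 0 0 0;0 0 0 0 0 0 0;0 0 0 0 0 0 0"

```text
time: 7.2
eef_pos: [451.5, 73.2, 67.4]
ee_rot: [180.0, -0.0, 0.0]
force: [0.2, 2.1, -0.4]
gripper_width: 0.1
finger_force: 0.3
```

```bash
python3 m2.py; python3 m.py
```

```text
top [580.48409745  94.17701457] phi 17.96 n14 sd 0.24 idx 17.83 zero 18.26 diff -0.44 / -0.13
side [578.74360424  92.7580496 ] phi 17.97 n9 sd 0.19 idx 17.63 zero 18.44 diff -0.81 / -0.35
top idx 18.09 zero 18.46 diff -0.37
side idx 17.21 zero 18.11 diff -0.91
[451.42021706  73.23065022  67.3343976 ] [-0.16199407  0.30362098  0.18687726] 7.4
```

Emit:
carry_out:
  steps: "0 0 -0.08 0 0 0 0;0 0 0 0 0 0 0;0 0 0 0 0 0 0;0 0 0.6 0 0 0 0;0 0 1 0 0 0 0;0 0 1.4 0 0 0 0;0 0 0 3 0 0 0;0 0 0 4 0 0 0;0 0 0 4 0 0 0;0 0 0 4 0 0 0;0 0 0 4 0 0 0;0 3 0 0 0 0 0;0 4 0 0 0 0 0;0 4 0 0 0 0 0;0 4 0 0 0 0 0;0 0 0 0 0 0 0;0 0 0 0 0 0 0"

```text
time: 9.1
eef_pos: [601.3, 103.1, 256.1]
ee_rot: [180.0, 0.2, 0.0]
force: [-0.9, 0.3, -0.7]
gripper_width: 0.3
finger_force: 0.0
```

Run:
```python
from h import *
import pickle
W=env.capture('wrist'); pickle.dump(W,open('w.pkl','wb'))
save('w1.png',cv2.resize(W['frame'],(800,600),interpolation=cv2.INTER_CUBIC))
R,t=RT(W); print(-R.T@t,R,W['camera_matrix'],env.read_state()['eef_pos'])
```

```text
[683.17039396 103.27549242 388.59976793] [[ 1.00338016e-03 -9.99999483e-01 -1.64178032e-04]
 [-9.47318491e-01 -1.00310593e-03  3.20291539e-01]
 [-3.20291539e-01 -1.65845292e-04 -9.47319008e-01]] [[297.31863964   0.         257.34131282]
 [  0.         297.31863964 193.4839612 ]
 [  0.           0.           1.        ]] [600.48681084 103.03894999 256.58105415]
```

View pics/w1.png

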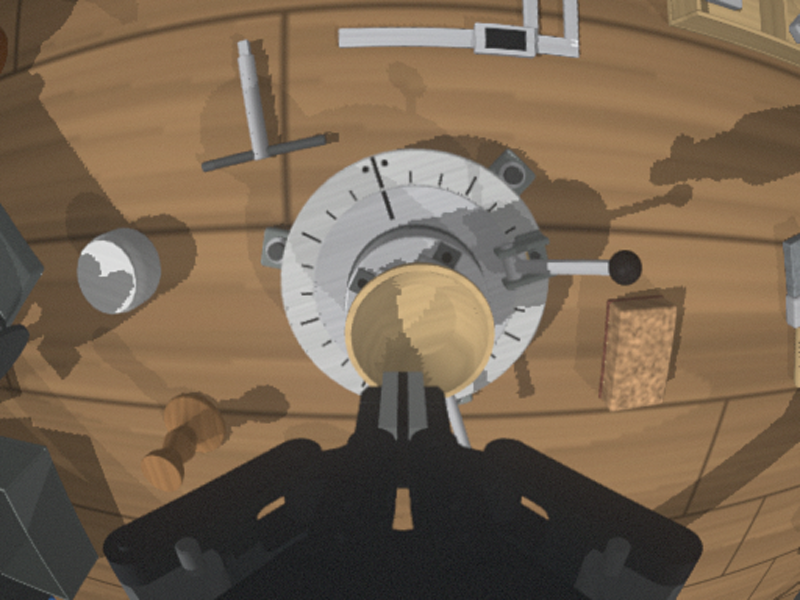

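The marks look collinear here: zero line (372,158)–(382,188) and index mark (382,188)–(393,219). I'll measure this with the fisheye model.

```bash
cat >> m2.py <<'E'
import ang
def fproj(p,X):
    R,t=RT(p);K=np.array(p['camera_matrix']); return cv2.fisheye.projectPoints(np.array(X,float).reshape(-1,1,3),np.array(p['rvec'],float).reshape(3,1),t.reshape(3,1),K,np.zeros((4,1)))[0].reshape(-1,2)
def wrist(p,c):
    ang.proj=fproj; r=cal(p,c); m=measure(p,r[0],17.7); ang.proj=proj
    return r,m,m[0][0]-m[1][0],m[0][0]-r[1]
E
python3 - <<'E'
from m2 import *
import pickle
W=pickle.load(open('w.pkl','rb')); q=np.load('q.npy')
print(wrist(W,q))
E
python3 m2.py; python3 m.py
```

```text
((array([578.06068837,  93.22488319]), np.float64(17.97368874897704), np.int64(13), np.float64(0.046661126270217027)), ((np.float64(17.95328871172006), np.float64(119.48)), (np.float64(17.997851651794853), np.float64(118.024))), np.float64(-0.044562940074794), np.float64(-0.02040003725698014))
top [580.4254915   93.84574449] phi 18.10 n5 sd 0.14 idx 17.41 zero 14.85 diff 2.56 / -0.69
side [578.72963766  92.71633739] phi 17.96 n10 sd 0.18 idx 17.99 zero 18.46 diff -0.46 / 0.04
top idx 17.52 zero 14.76 diff 2.76
side idx 17.55 zero 18.11 diff -0.57
[600.28647948 102.75315292 257.84289495] [ 0.77939932  0.61875254 -0.24407455] 9.35
```

Dial error is -0.04° on 13 ticks (sd 0.05°), so it is aligned. The top view is now blocked by the arm and I disregard it. Now to above the lever ball, about (621,-34,131).

Emit:
carry_out:
  steps: "0 0.5 -3.5 0 0 0 0;0 0.6 -3.6 0 0 0 0;0 0.6 -3.5 0 0 0 0;0 0.5 -3.5 0 0 0 0;0 0 0 -3 0 0 0;0 0 0 -3 0 0 0;0 0 0 -2.4 0 0 0;0 0 0 -1.2 0 0 0;0 0 0 0 0 0 0;0 0 0 0 0 0 0"

```text
time: 10.35
eef_pos: [623.9, -38.4, 162.5]
ee_rot: [180.0, -0.1, 0.0]
force: [-0.6, 0.2, 0.2]
gripper_width: -0.0
finger_force: 0.0
```

Run:
```python
from h import *
W=env.capture('wrist');S=env.capture('side')
s=cv2.resize(S['frame'][140:290,170:370],None,fx=2,fy=2,interpolation=cv2.INTER_CUBIC); w=cv2.resize(W['frame'],(400,300))
out=np.zeros((300,800,3),np.uint8); out[:,:400]=s; out[:,400:]=w; save('l.png',out)
s=env.read_state();print(s['eef_pos'],s['force'])
```

```text
[624.44182549 -38.54152867 163.14665031] [ 1.30241722 -0.40979614  0.34506987]
```

View pics/l.png

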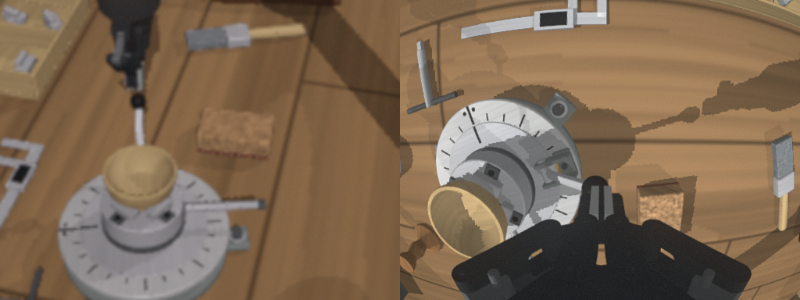

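The fingertips, at (133,90) in the left part, sit just above the ball at (138,100). Press down along its arc.

Emit:
carry_out:
  steps: "0 0 0 -0.5 0 0 0;0 0 0 -0.5 0 0 0;0 0.1 -0.3 -0.5 0 0 0;0 0.1 -0.3 -0.5 0 0 0;0 0.1 -0.3 -0.5 0 0 0;0 0.1 -0.3 -0.5 0 0 0;0 0.1 -0.3 -0.5 0 0 0;0 0.1 -0.2 -0.5 0 0 0;0 0 -0.2 -0.5 0 0 0;0 0 -0.2 -0.5 0 0 0;0 0.1 -0.2 -0.5 0 0 0;0 0 -0.1 -0.5 0 0 0;0 0 -0.1 -0.5 0 0 0;0 0 -0.1 0 0 0 0"

```text
time: 11.85
eef_pos: [629.1, -63.6, 94.8]
ee_rot: [-179.9, 0.2, 0.0]
force: [-0.0, -0.0, 0.5]
gripper_width: -0.2
finger_force: 0.1
```

Run:
```python
from h import *
W=env.capture('wrist');S=env.capture('side')
s=cv2.resize(S['frame'][140:290,170:370],None,fx=2,fy=2,interpolation=cv2.INTER_CUBIC); w=cv2.resize(W['frame'],(400,300))
out=np.zeros((300,800,3),np.uint8); out[:,:400]=s; out[:,400:]=w; save('l2.png',out)
s=env.read_state();print(s['eef_pos'],s['force'],s['moment'])
```

```text
[628.84792559 -63.70542691  95.07507022] [ 0.35505841 -0.40382691  0.39958708] [-0.02153994 -0.01100426  0.01516594]
```

View pics/l2.png

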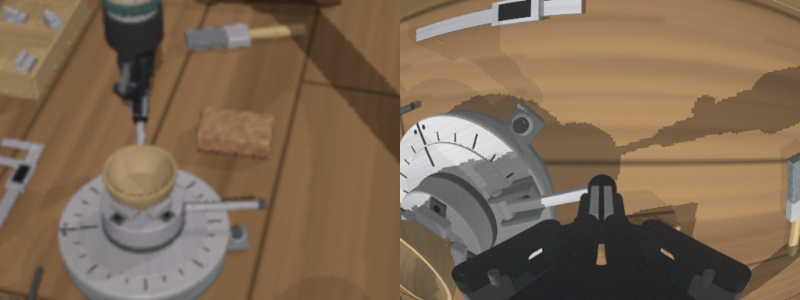

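The lever has followed, with the ball under the fingertips at about (601,182). I keep pressing to the stop.

Emit:
carry_out:
  steps: "0 0 0 -0.4 0 0 0;0 0 -0.1 -0.4 0 0 0;0 0 0 -0.3 0 0 0;0 0 0 -0.2 0 0 0"

```text
time: 12.35
eef_pos: [630.1, -65.7, 82.9]
ee_rot: [180.0, 0.0, 0.0]
force: [-1.1, -1.3, 1.9]
gripper_width: 0.3
finger_force: 1.1
```

Emit:
carry_out:
  steps: "0 0 0 -0.15 0 0 0;0 0 0 0 0 0 0"

```text
time: 12.55
eef_pos: [630.1, -65.7, 82.6]
ee_rot: [180.0, 0.0, 0.0]
force: [-2.9, -0.4, 6.6]
gripper_width: -0.2
finger_force: 3.0
```

Emit:
carry_out:
  steps: "0 0 0 -0.2 0 0 0;0 0 0 0 0 0 0"

```text
time: 12.75
eef_pos: [630.2, -65.7, 82.2]
ee_rot: [180.0, -0.0, 0.0]
force: [-5.0, -1.2, 14.0]
gripper_width: 0.3
finger_force: 6.9
```

Emit:
carry_out:
  steps: "0 0 0 -0.2 0 0 0;0 0 0 0 0 0 0"

```text
time: 12.95
eef_pos: [630.3, -65.7, 81.8]
ee_rot: [179.9, -0.1, 0.0]
force: [-7.6, -0.1, 21.4]
gripper_width: -0.0
finger_force: 10.9
```

It is hard on the stop (21 N, ball at 61 mm). I lift off and check from the earlier viewpoint.

Emit:
carry_out:
  steps: "0 0 0 0.5 0 0 0;0 0 0 1.5 0 0 0;0 0 0 3 0 0 0;0 0 0 4 0 0 0;0 0 0 4 0 0 0;0 0 0 4 0 0 0;0 0 0 1.2 0 0 0;0 -0.6 3.4 0 0 0 0;0 -0.6 3.4 0 0 0 0;0 -0.6 3.4 0 0 0 0;0 -0.6 3.4 0 0 0 0;0 -0.6 3.2 0 0 0 0;0 0 0 0 0 0 0;0 0 0 0 0 0 0"

```text
time: 14.35
eef_pos: [600.0, 103.1, 258.7]
ee_rot: [180.0, 0.1, 0.1]
force: [0.4, 0.2, -0.7]
gripper_width: -0.1
finger_force: 0.0
```

Run:
```python
from m2 import *
W=env.capture('wrist'); print(wrist(W,np.load('q.npy')))
S=env.capture('side')
s=env.read_state();print(s['eef_pos'],s['force'],s['time'])
out=np.zeros((300,800,3),np.uint8); out[:,:400]=cv2.resize(S['frame'][140:290,170:370],None,fx=2,fy=2); out[:,400:]=cv2.resize(W['frame'],(400,300)); save('f.png',out)
```

```text
((array([578.03112883,  93.16642931]), np.float64(18.005984871593878), np.int64(13), np.float64(0.04942011846857674)), ((np.float64(18.00071604708198), np.float64(117.77600000000001)), (np.float64(18.040410122874942), np.float64(118.56))), np.float64(-0.039694075792962025), np.float64(-0.005268824511897918))
[600.44841395 101.75116419 259.02412108] [ 0.23874444 -0.18028431 -0.44535601] 14.45
```

View pics/f.png

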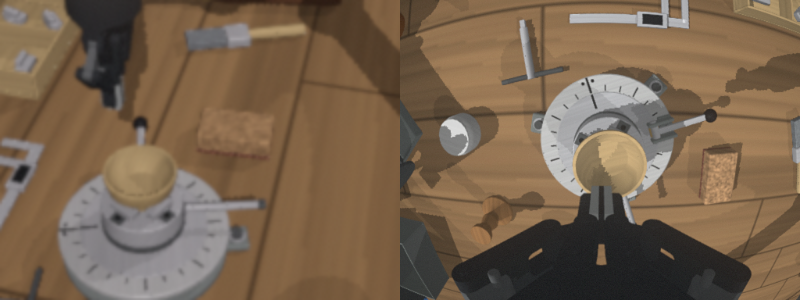

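The mark is in line with the zero line at (590,90), the lever ball is down at (711,116), and nothing else has moved. I'll check the ball's pixel against the level position, then hand in.

Run:
```python
from m2 import *
W=env.capture('wrist'); q=np.array([578.04,93.2,np.radians(18),0,.873])
g=cv2.cvtColor(W['frame'],cv2.COLOR_RGB2GRAY)
m=np.zeros_like(g);m[132:165,382:415]=1; m&=(g<35).astype(np.uint8)
n,l,st,c=cv2.connectedComponentsWithStats(m); k=1+np.argmax(st[1:,4]); print('ball',c[k],st[k])
for lk in (.873,.82,.77,.7): q[4]=lk; print(lk,fproj(W,model(q)['ball']))
uv=fproj(W,model(np.r_[q[:4],.873])['ball'])[0]
if np.linalg.norm(uv-c[k])<2.5: print(env.close_job())
```

```text
Traceback (most recent call last):
ValueError: attempt to get argmax of an empty sequence
```

Run:
```python
from m2 import *
W=env.capture('wrist'); q=np.array([578.04,93.2,np.radians(18),0,.873])
g=cv2.cvtColor(W['frame'],cv2.COLOR_RGB2GRAY)
print(g[130:168,380:418].min())
m=np.zeros_like(g);m[130:168,380:418]=1; m&=(g<g[130:168,380:418].min()+30).astype(np.uint8)
n,l,st,c=cv2.connectedComponentsWithStats(m); k=1+np.argmax(st[1:,4]); print('ball',c[k],st[k])
for lk in (.873,.82,.77,.7): q[4]=lk; print(lk,fproj(W,model(q)['ball']))
uv=fproj(W,model(np.r_[q[:4],.873])['ball'])[0]
if np.linalg.norm(uv-c[k])<2.5: print(env.close_job())
```

```text
35
ball [395.69082126 147.26086957] [387 139  17  18 207]
0.873 [[394.89925413 147.7430485 ]]
0.82 [[396.51805107 148.50213062]]
0.77 [[397.90562041 149.28711222]]
0.7 [[399.60577364 150.49927463]]
the job is handed in; nothing more can be done
None
```

The job is handed in: the index mark sits within about 0.05° of the zero line, the lock lever was pressed to its stop (21 N, no further travel), only pushes were used, and nothing else on the bench moved in the last pictures.

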